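# Make up two field kits

### The arm

A 6-joint arm with a two-finger parallel gripper is mounted at the origin on a cart in front of the work surface, level with it; the furniture and walls round the work are solid. World frame = base frame: x ahead of the robot, y to its left, z up, the work surface at z = 0. Lengths are in m, angles in degrees, forces in N, time in s.
With the tool pointing down it reaches from about 0.4 to 0.825 m from the base axis. Payload 7 kg.
Tool frame: the origin (TCP) lies midway between the tips of the shut fingers; the grasp point (between the pads) lies 19 mm behind it; y points along the fingers, z is the direction in which the jaws open and shut, and the axes are right-handed (so a half turn about y gives the same grasp; the last joint's range is limited). The gripper opens to 88 mm and grips with 3 to 60 N. Pads are 19 mm wide; open, the fingers measure 130 mm over their backs; the gripper's body (78 mm by 193 mm) begins 47 mm behind the grasp point.
Start: joints at [-60.098, 20.546, 0.682, 0, -70.136, -16.507], TCP at [0.156, -0.657, 0.227] pointing down, gripper open.
Joint ranges: [-176.03, 176.03], [-82.01, 121.73], [-58.28, 71.71], [-173.87, 95.51], [-174.79, -0.11], [-173.66, 173.66]. Speed limits (degrees/s): [136.94, 136.94, 172.46, 180, 180, 180].

### API

Orientations are given as [roll, pitch, yaw] about the fixed x, y, z axes, in that order (R = Rz(yaw) Ry(pitch) Rx(roll)).
In Python, from plant import ctrl gives the robot as it stands.
- The arm moves only by the tool step_arm, never from a script. Its argument "rows" is a list that holds one entry, the list of rows, each a list of 7 numbers: the gripper command: -1 is shut, 1 is fully open, values between are in proportion, then the shift along the world's x, y, z in cm, then the turn, a rotation vector about the world's x, y, z in degrees. In form: [[[fingers, tx, ty, tz, rx, ry, rz], ...]]. A call has 1 to 12 rows; each row shifts and turns the commanded pose from where the row before left it; what a row does not reach is not made up. A row lasts 1/8 s, in which the tool goes at most 62.5 mm and 10.7 degrees, less where a joint would pass 70% of its speed; a pose out of reach is approached as far as the arm can. A call is refused whole if a number of a shift passes 6.25 or a number of a turn 10.7, either way. A call with a gripper value outside its range is refused whole. The fingers move at their own pace and stop on an object; the grip force is fixed at half the most. Time passes only in rows, so rows that do not move let the fingers close. It gives the time, the measured TCP pose, the force and the opening at its end, in the units of the state.
- ctrl.get_obs(): the state, without advancing time (a new reading comes with each control period).
- ctrl.snapshot(name): name is "scene" or "side" or "wrist"; returns the picture (420x560x3 uint8, blue, green, red); there is no depth.
- ctrl.camera_params(name): a dict with "vertical_fov" (degrees; the focal length in pixels is half the picture's height over the tangent of half this angle, whatever the lens; pixels are square), "cx", "cy" (the principal point, pixels), "rvec" (rotation vector, rad) and "tvec" (3), from world to camera coordinates, as OpenCV has them. Camera axes: x right, y down, z forward; pixel columns grow to the right and rows downward; lengths in m; the calibration is good to about 2 mm. A picture is of the moment at which its call begins: read the wrist's pose just before it. camera_params takes no time and is no camera call; for the wrist camera it gives the pose at the moment of the call.
- ctrl.close_job(): hands the job in, once; it reports no verdict.
The state is a dict: "clock": time; "joint_pos": joint angles; "qvel": joint speeds; "tau": joint torques, N m; "tool_pos": TCP position; "orientation": TCP orientation; "force": force on the tool from outside, world axes, zero at the start; "moment": the same for the moment, N m; "opening": finger opening in m.
Only numpy, scipy, OpenCV 4.12 (cv2) and the standard library are available. Lean on these libraries where they do the work, as an engineer would, in place of code of your own. Each camera call takes 0.05 s, during which the arm holds its last target. There are 200 camera calls.

### The job

Make up the two kits from the stock lying between the white trays. The sampling kit goes in the square three-bay tray: the syringe laid lengthwise in the long bay, the vial standing upright in the small square bay and the tape roll flat in the large square bay. The meter kit goes in the oblong two-bay tray: the battery laid lengthwise in the oblong bay and the dropper bottle standing upright in the square bay, with everything resting on the floor of its bay, inside the corners.

Things in the scene. Friction and masses are not known exactly. Their poses are not given: they have to be found in the camera images.
- syringe_mid (a point): Clear plastic syringe lying on its side, 92 mm long, 28 mm over the finger flange, barrel 16 mm thick, top 18 mm above what it lies on. The point is the middle of it (9.5 mm up). Its own y axis runs along its length, x across the barrel, z up. Grip across the barrel at its middle. Loose, 14 to 28 g.
- vial_mid (a point): Small upright glass vial with a white screw cap, one of the things between the trays, 27 mm across, 62 mm tall. The point is its centre, 31 mm up. z is its upright axis. Loose, 20 to 42 g.
- tape_mid (a point): Small roll of labelling tape lying flat, 46 mm across, 25 mm tall. The point is its centre, 12.5 mm up. z is its axis, upright. Grip across the outside. Loose, 30 to 63 g.
- battery_cell_mid (a point): Small cylindrical battery cell lying on its side, 51 mm long, 14 mm thick. The point is its centre, 7 mm up. Its own y axis runs along its length, x across it, z up. Loose, 16 to 32 g.
- dropper_mid (a point): Upright dropper bottle with a rubber teat, 106 mm tall in all; the bottle is 38 mm across up to about 64 mm above its foot, the teat above is 22 mm across. The point is its centre, 53 mm up; z is upright. Grip the bottle about 58 mm above its foot (the teat must clear the gripper's body) or grip the teat. Loose, 42 to 84 g.
- tray_three: Square white tray 160x160 mm, fixed. Origin: centre of underside; x away from robot at yaw 0, y left. Floor 6 mm above worktop. Bays: grey areas between L-shaped corners rising 12 mm over the floor, finger gaps (27 mm+) mid-side. In tray x, y, mm: long bay (syringe) centre -51, 0, clear 44x116; small square bay (vial) centre 34, 45, clear 51x51; large square bay (tape) centre 34, -34, clear 76x76.
- tray_two: Oblong white tray, 150 mm in its x by 100 in y, fixed. Origin: centre of underside; x away from robot at yaw 0, y left. Floor 6 mm above worktop. Bays: grey areas between L-shaped corners rising 12 mm over the floor, finger gaps (34 mm+) mid-side. In tray x, y, mm: oblong bay (battery) centre -49, 0, clear 38x77; square bay (dropper bottle) centre 37, 0, clear 62x62.
Mind the look-alikes: they are no part of the job. What is meant by the part that bears dropper_mid is not turquoise or yellow, and is the smaller of those in its own colour.

How it is judged (in metres and radians):
At the end, for the whole second after the job is handed in: Each thing lies still on the floor of its own bay, released (centre at most 6 mm too high), its centre within 14 mm (syringe, tape 16) of the bay's along the tray's x and y; vial and dropper bottle upright, tape flat within 0.15 rad; syringe within 0.4 and battery within 0.5 rad of lengthwise (x of syringe_mid in the frame of tray_three between -0.067 and -0.035 m and y of syringe_mid in the frame of tray_three between -0.016 and 0.016 m and height (world z) of syringe_mid below 0.0215 m and linear speed of each of syringe, vial, tape, battery_cell, dropper below 0.02 m/s and x of vial_mid in the frame of tray_three between 0.02 and 0.048 m and y of vial_mid in the frame of tray_three between 0.031 and 0.059 m and height (world z) of vial_mid below 0.043 m and x of tape_mid in the frame of tray_three between 0.018 and 0.05 m and y of tape_mid in the frame of tray_three between -0.05 and -0.018 m and height (world z) of tape_mid below 0.0245 m and x of battery_cell_mid in the frame of tray_two between -0.063 and -0.035 m and y of battery_cell_mid in the frame of tray_two between -0.014 and 0.014 m and height (world z) of battery_cell_mid below 0.019 m and x of dropper_mid in the frame of tray_two between 0.023 and 0.051 m and y of dropper_mid in the frame of tray_two between -0.014 and 0.014 m and height (world z) of dropper_mid below 0.065 m and angle between each of vial_mid, dropper_mid, tape_mid's own z axis and vertical below 0.15 rad and angle between the y axis of syringe_mid and the y axis of tray_three, either way round below 0.4 rad and angle between the y axis of battery_cell_mid and the y axis of tray_two, either way round below 0.5 rad); the robot touches nothing.
It also fails if it takes over 134 s, if anything falls off the work surface, if the arm or the gripper's body presses on something with over 40 N, if the wrist force passes 120 N, or if a joint passes its speed limit or range.

## Working session

There is one attempt and no reset: what is moved stays moved. The work goes in short steps, Python scripts to look and compute and a tool call to move; the robot and the scene stay as the last step left them, time stands still between calls to the robot, and variables do not carry over. Pictures are saved under pics/ and viewed, about 12 in all and at most 16, crops included, and the job is handed in when it is done.

Besides the shell and the picture viewer there is one more tool, called as name(argument=value, ...), one argument or row to a line, values as JSON. step_arm: Moves the arm, as the interface text tells. Its arguments: {"type":"object","properties":{"rows":{"type":"array"}},"required":["rows"]}

```bash
mkdir -p pics; ls; cat > h.py <<'E'
import numpy as np, cv2, json
from plant import ctrl
def snap(cam,name,save=True):
    p=ctrl.camera_params(cam); im=np.array(ctrl.snapshot(cam)); cv2.imwrite(f'pics/{name}.png',im)
    json.dump({k:np.asarray(v).tolist() for k,v in p.items()},open(f'pics/{name}.json','w')); return im
def P(name):
    p=json.load(open(f'pics/{name}.json')); f=210/np.tan(np.radians(p['vertical_fov'])/2)
    R=cv2.Rodrigues(np.array(p['rvec'],float).ravel())[0]; return f,p['cx'],p['cy'],R,np.array(p['tvec'],float).ravel()
def at(name,u,v,z):  # pixel -> world at height z
    f,cx,cy,R,t=P(name); d=R.T@np.array([(u-cx)/f,(v-cy)/f,1]); c=-R.T@t; return (c+d*(z-c[2])/d[2])*1000
def px(name,X):
    f,cx,cy,R,t=P(name); q=R@np.array(X)+t; return f*q[0]/q[2]+cx,f*q[1]/q[2]+cy
def crop(name,u0,v0,u1,v1,k,out):
    im=cv2.imread(f'pics/{name}.png')[v0:v1,u0:u1]; cv2.imwrite(f'pics/{out}.png',cv2.resize(im,None,fx=k,fy=k,interpolation=cv2.INTER_CUBIC))
E
python3 - <<'E'
from h import *
a=snap('scene','s0');b=snap('side','d0')
for n in('s0','d0'):
    f,cx,cy,R,t=P(n);print(n,f,cx,cy,-R.T@t)
cv2.imwrite('pics/s0b.png',cv2.resize(a,(800,600),interpolation=cv2.INTER_CUBIC))
print(ctrl.get_obs())
E
```

```text
pics
s0 539.7310862062818 286.22845346686694 205.19574581708005 [-0.43767646  0.66170808  0.78594836]
d0 544.9866356089286 274.78885651373656 208.04637329265992 [0.08064135 0.8171675  0.71849477]
{'clock': 0.1, 'joint_pos': array([-6.00965598e+01,  2.05881414e+01,  6.36738775e-01, -1.73421156e-02,
       -7.01372912e+01, -1.65054606e+01]), 'qvel': array([ 0.04675162, -0.11909752,  0.12484021,  0.12606145, -0.06791766,
       -0.02165676]), 'tau': array([-2.02228017e-03, -5.84162629e+01,  2.93756121e+01,  7.01556757e+00,
        1.02402279e-02, -8.35417563e-05]), 'tool_pos': array([ 0.15624499, -0.65618829,  0.22569114]), 'orientation': array([-8.99103289e+01,  9.56918342e-03,  1.33920821e+01]), 'force': array([ 0.44545914, -1.14445691, -0.22225634]), 'moment': array([-0.02892319, -0.01407679, -0.008275  ]), 'opening': 0.0874620130349424}
```

View pics/s0b.png

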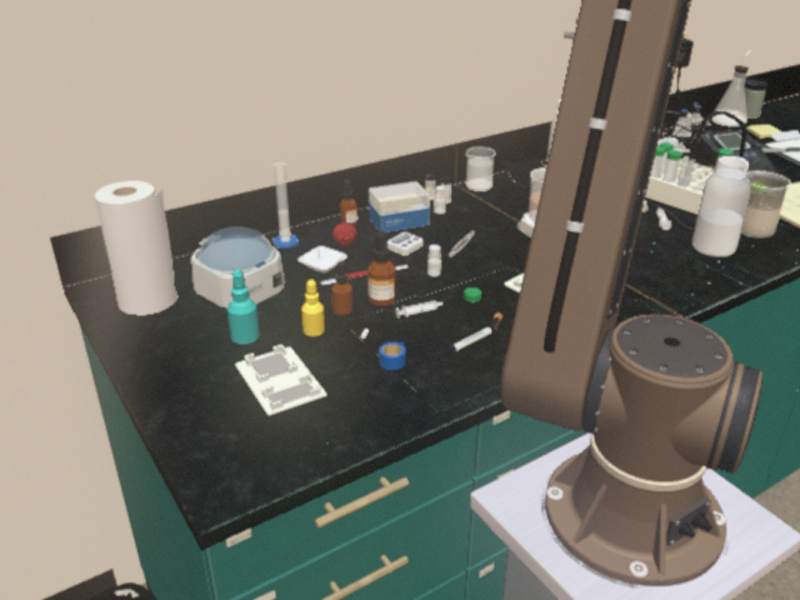

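View pics/d0.png

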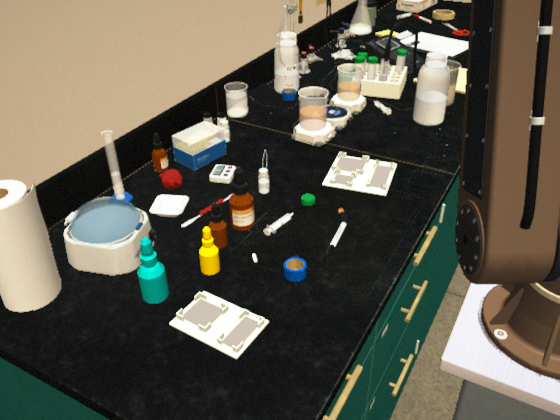

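```bash
python3 - <<'E'
from h import *
crop('d0',145,140,355,295,3.8,'d0c'); crop('d0',160,285,280,360,6,'d0t2'); crop('d0',315,145,405,205,8,'d0t3')
E
```

```text
(no output)
```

View pics/d0c.png

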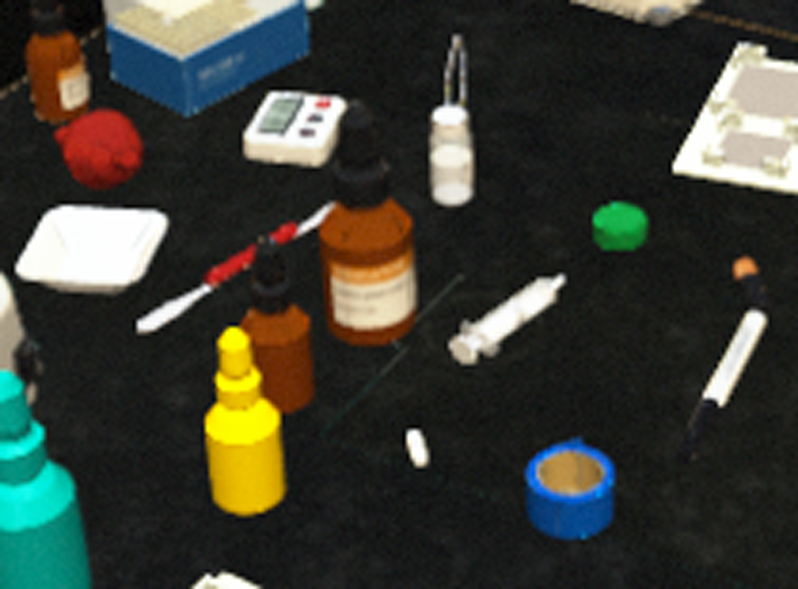

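View pics/d0t2.png

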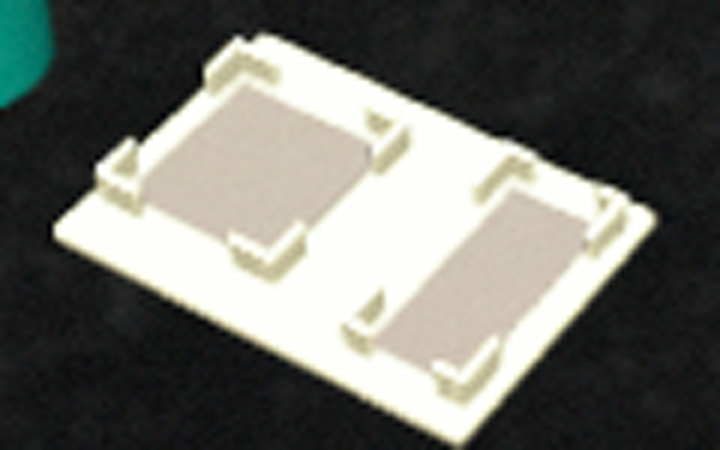

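View pics/d0t3.png

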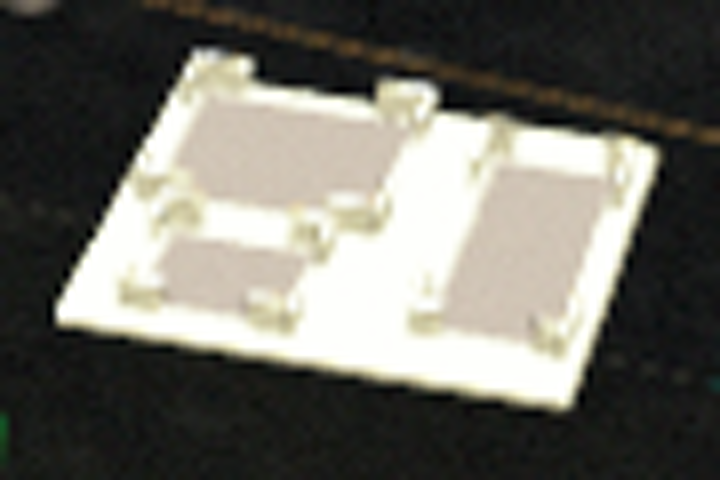

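```bash
python3 - <<'E'
from h import *
def c(u,v): return 145+u/3.8,140+v/3.8
def t(u,v): return 160+u/6,285+v/6
def t3(u,v): return 315+u/8,145+v/8
for n,p,z in [('copper',c(743,263),.008),('blk/copper',c(750,280),.007),('white top',c(762,313),.007),('white bot',c(708,402),.007),('blk end',c(688,452),.005),
 ('syr a',c(462,350),.009),('syr b',c(563,280),.009),('vial foot',c(452,195),0),('vial cap top',c(450,117),.062),('tape top',c(570,468),.025),
 ('dropper foot',c(292,402),0),('dropper top',c(268,240),.106),('big foot',c(370,335),0),('bigtop',c(356,108),.106),('yel foot',c(247,503),0),('yeltop',c(234,335),.106),('far foot',c(58,117),0),('fartop',c(45,8),.106),('pill',c(417,447),.005),('green',c(620,225),.01),
 ('T2 a',t(265,37),.006),('T2b',t(657,216),.006),('T2c',t(461,443),.004),('T2d',t(55,232),.005),
 ('T3a',t3(200,50),.006),('T3b',t3(660,150),.006),('T3c',t3(572,405),.004),('T3d',t3(58,318),.005)]:
  print(n,at('d0',*p,z).round(0), 'scene800', np.round(np.array(px('s0',at('d0',*p,z)/1000))*800/560))
crop('s0',205,150,400,290,4.1,'s0c')
E
```

```text
copper [ 469. -153.    8.] scene800 [499. 314.]
blk/copper [ 459. -139.    7.] scene800 [497. 319.]
white top [ 439. -112.    7.] scene800 [492. 329.]
white bot [432. -20.   7.] scene800 [453. 346.]
blk end [424.  22.   5.] scene800 [436. 357.]
syr a [575.   5.   9.] scene800 [397. 312.]
syr b [556. -84.   9.] scene800 [442. 303.]
vial foot [ 671. -147.    0.] scene800 [434. 273.]
vial cap top [ 667. -141.   62.] scene800 [433. 248.]
tape top [463.  85.  25.] scene800 [393. 348.]
dropper foot [640.  82.   0.] scene800 [343. 312.]
dropper top [648.  80. 106.] scene800 [340. 261.]
big foot [636.   8.   0.] scene800 [379. 302.]
bigtop [682. -60. 106.] scene800 [395. 235.]
yel foot [613. 165.   0.] scene800 [311. 333.]
yeltop [614. 159. 106.] scene800 [310. 281.]
far foot [ 962. -106.    0.] scene800 [346. 224.]
fartop [929. -75. 106.] scene800 [339. 189.]
pill [555.  88.   5.] scene800 [364. 333.]
green [ 552. -152.   10.] scene800 [471. 293.]
T2 a [587. 220.   6.] scene800 [289. 347.]
T2b [439. 228.   6.] scene800 [326. 393.]
T2c [445. 326.   4.] scene800 [268. 414.]
T2d [593. 318.   5.] scene800 [235. 363.]
T3a [ 585. -412.    6.] scene800 [559. 254.]
T3b [ 425. -419.    6.] scene800 [617. 286.]
T3c [ 398. -263.    4.] scene800 [569. 316.]
T3d [ 554. -234.    5.] scene800 [503. 284.]
```

View pics/s0c.png

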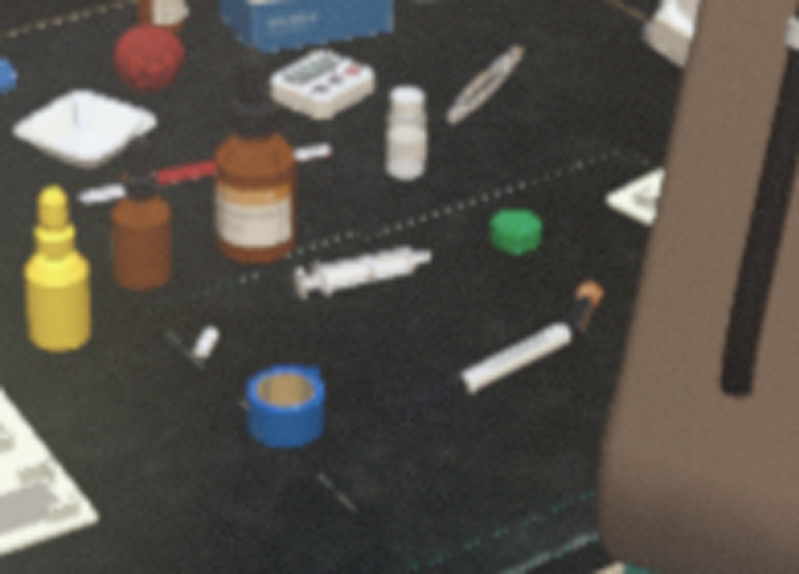

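step_arm(
  rows=[
    [[1,0,0,5,0,0,0],[1,1,3,5,0,0,6],[1,3,4,2,0,0,7],[1,3,4,0,0,0,7],[1,3,4,0,0,0,7],[1,3,4,0,0,0,7],[1,3,4,0,0,0,7],[1,3,4,0,0,0,7],[1,3,3,0,0,0,7],[1,3,3,0,0,0,7],[1,3,3,0,0,0,7],[1,3,2,0,0,0,7]],
  ],
)

```text
clock: 1.6
tool_pos: [0.4671, -0.2752, 0.3466]
orientation: [-90.0, -0.0, 89.7]
force: [-0.7, -0.7, -0.0]
opening: 0.0878
```

```bash
python3 - <<'E'
from h import *
o=ctrl.get_obs();print({k:np.round(o[k],3) for k in('clock','joint_pos','tool_pos','orientation','force')})
a=snap('wrist','w1'); f,cx,cy,R,t=P('w1');print(-R.T@t,R[2],f)
snap('scene','s1');cv2.imwrite('pics/w1b.png',cv2.resize(a,(800,600),interpolation=cv2.INTER_CUBIC))
E
```

```text
{'clock': np.float64(1.6), 'joint_pos': array([-9.7910e+00,  4.7070e+00, -4.4440e+00, -1.2000e-02, -8.0847e+01,
        9.4690e+00]), 'tool_pos': array([ 0.467, -0.275,  0.347]), 'orientation': array([-9.0004e+01, -1.1000e-02,  8.9676e+01]), 'force': array([-0.674, -0.71 , -0.05 ])}
[ 0.46755179 -0.34934642  0.50463648] [ 0.00111373  0.27480745 -0.96149863] 362.8360662913627
```

View pics/w1b.png

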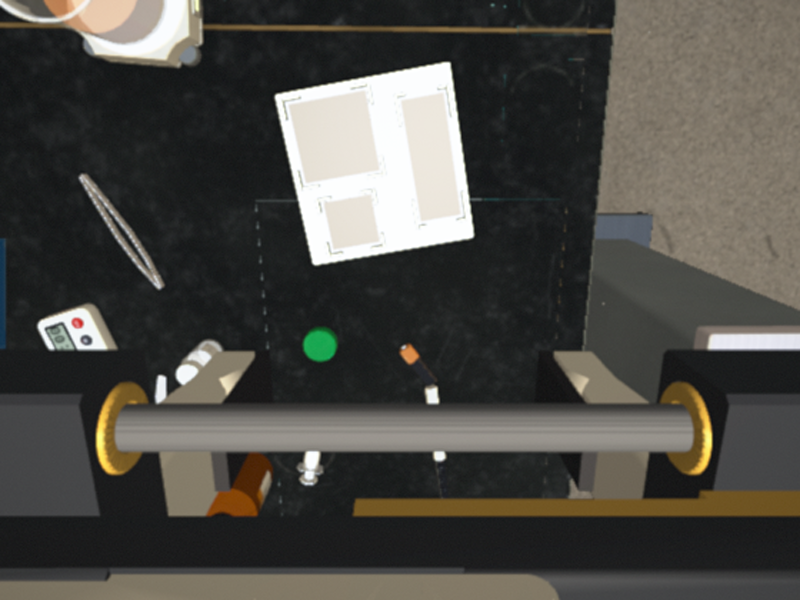

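```bash
cat >> h.py <<'E'
def A(n,u,v,z): return at(n,u*.7,v*.7,z)   # from 800x600 views
E
python3 - <<'E'
from h import *
c=[A('w1',u,v,.005)[:2] for u,v in[(276,95),(450,63),(473,238),(315,265)]]
print(np.round(c),np.mean(c,0)); 
for i in range(4): d=c[(i+1)%4]-c[i];print(np.linalg.norm(d),np.degrees(np.arctan2(d[1],d[0])))
b=[(301,107),(367,90),(381,172),(307,185),(322,199),(374,190),(382,241),(332,250),(401,100),(445,92),(466,214),(420,223)]
q=np.array([A('w1',u,v,.006)[:2] for u,v in b]).reshape(3,4,2).mean(1);print('bays',q.round(1))
for n,u,v,z in[('batA',403,348,.007),('batA2',414,345,.007),('copper end',408,352,.007),('blackend',432,386,.007),('pen',433,390,.007),('pen',439,458,.007),('syr',310,470,.009),('vialcap',208,350,.062),('vialfoot',190,372,0.004)]: print(n,A('w1',u,v,z).round(0))
E
```

```text
[[ 582. -394.]
 [ 426. -420.]
 [ 400. -263.]
 [ 555. -236.]] [ 490.85997245 -328.16980524]
158.80373635401696 -170.60927878145577
159.22799872559298 99.20757605059785
157.24863012735622 9.56082456759323
159.69746536761076 -80.23369755162356
bays [[ 526.8 -355.2]
 [ 516.7 -280.5]
 [ 439.7 -337. ]]
batA [ 469. -149.    7.]
batA2 [ 458. -152.    7.]
copper end [ 464. -145.    7.]
blackend [ 439. -106.    7.]
pen [ 437. -101.    7.]
pen [430. -19.   7.]
syr [572.  -6.   9.]
vialcap [ 647. -170.   62.]
vialfoot [ 693. -122.    4.]
```

step_arm(
  rows=[
    [[1,0.5,5.3,0,0,0,0],[1,0.5,5.3,0,0,0,0],[1,0.5,5.3,0,0,0,0],[1,0.5,5.3,0,0,0,0],[1,0.5,5.3,0,0,0,0],[1,0.5,5.3,0,0,0,0],[1,0.5,5.3,0,0,0,0],[1,0.5,5.3,0,0,0,0],[1,0.5,5.3,0,0,0,0],[1,0.5,5.3,0,0,0,0],[1,0,5.3,0,0,0,0],[1,0,3,0,0,0,0]],
  ],
)

```text
clock: 3.2
tool_pos: [0.516, 0.3381, 0.3457]
orientation: [-89.9, 0.1, 89.4]
force: [0.0, -0.7, -0.7]
opening: 0.0882
```

```bash
python3 - <<'E'
from h import *
o=ctrl.get_obs();print({k:np.round(o[k],3) for k in('clock','joint_pos','tool_pos','orientation')})
a=snap('wrist','w2'); f,cx,cy,R,t=P('w2');print(-R.T@t)
cv2.imwrite('pics/w2b.png',cv2.resize(a,(800,600),interpolation=cv2.INTER_CUBIC))
E
```

```text
{'clock': np.float64(3.2), 'joint_pos': array([ 5.1339e+01,  1.2249e+01,  4.4480e+00, -1.4000e-02, -8.2280e+01,
       -5.1926e+01]), 'tool_pos': array([0.516, 0.338, 0.346]), 'orientation': array([-8.9939e+01,  5.6000e-02,  8.9411e+01])}
[0.51635445 0.26411593 0.5038398 ]
```

View pics/w2b.png

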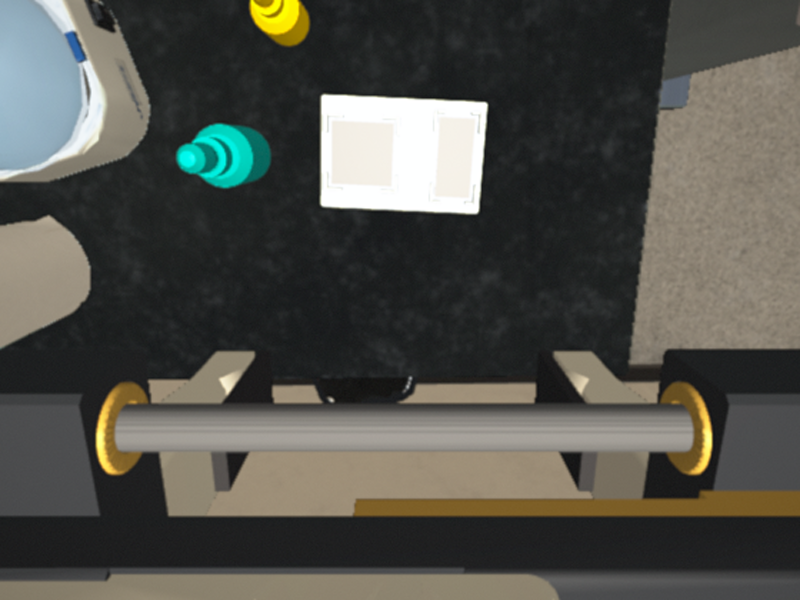

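step_arm(
  rows=[
    [[1,1,-5,0,0,0,0],[1,1,-5,0,0,0,0],[1,1,-5,0,0,0,0],[1,0,-5,0,0,0,0],[1,0,-2,0,0,0,0]],
  ],
)

```text
clock: 3.88
tool_pos: [0.546, 0.1133, 0.347]
orientation: [-90.0, -0.0, 89.2]
force: [0.0, 0.1, 0.2]
opening: 0.0877
```

```bash
python3 - <<'E'
from h import *
c=[A('w2',u,v,.005)[:2] for u,v in[(321,95),(487,102),(479,214),(320,206)]]
print(np.round(c),np.mean(c,0)); 
for i in range(4): d=c[(i+1)%4]-c[i];print(np.linalg.norm(d),np.degrees(np.arctan2(d[1],d[0])))
b=[(329,120),(397,120),(392,187),(328,186),(439,116),(478,116),(474,199),(434,199)]
print(np.array([A('w2',u,v,.006)[:2] for u,v in b]).reshape(2,4,2).mean(1).round(1))
o=ctrl.get_obs();print({k:np.round(o[k],3) for k in('clock','tool_pos')})
a=snap('wrist','w3')
cv2.imwrite('pics/w3b.png',cv2.resize(a,(800,600),interpolation=cv2.INTER_CUBIC))
E
```

```text
[[590. 219.]
 [440. 226.]
 [444. 327.]
 [596. 318.]] [517.20674262 272.66083127]
150.13979987807076 177.19388125835664
101.06917132488819 87.63215349423547
152.27392212230185 -3.4178010721976353
99.44978385427626 -93.5852659148804
[[554.6 270.5]
 [466.7 275.4]]
{'clock': np.float64(3.875), 'tool_pos': array([0.546, 0.113, 0.347])}
```

View pics/w3b.png

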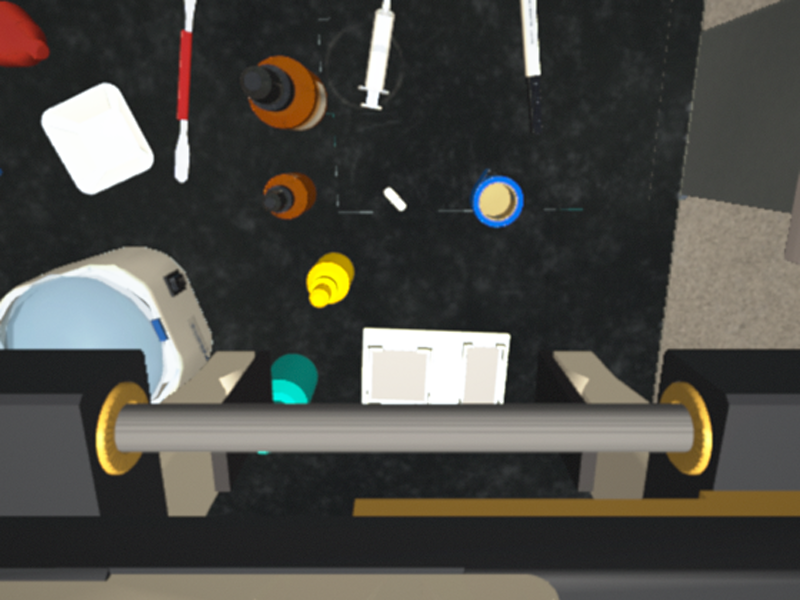

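```bash
python3 - <<'E'
from h import *
for n,u,v,z in[('tape top',498,201,.025),('tape mid',498,201,.0125),('drop teat tip',272,201,.104),('drop bottle edge far',315,190,.03),('shoulder c',287,198,.064),('syr plunger',371,106,.009),('syr front of barrel',386,12,.009),('barrelmid',379,50,.01),('fl L',360,92,.009),('fl R',383,96,.009),('bigneck',270,90,.12)]: print(n,A('w3',u,v,z).round(0))
for X in [(.640,.082,0),(.645,.081,.064),(.645,.081,.106)]: print(np.array(px('w3',X))/.7, np.array(px('d0',X)))
E
```

```text
tape top [460.  89.  25.]
tape mid [458.  90.  13.]
drop teat tip [647.  79. 104.]
drop bottle edge far [626.  77.  30.]
shoulder c [644.  80.  64.]
syr plunger [575.   4.   9.]
syr front of barrel [559. -72.   9.]
barrelmid [566. -42.  10.]
fl L [584.  -8.   9.]
fl R [564.  -4.   9.]
bigneck [638.   1. 120.]
[306.02605163 193.3879759 ] [222.00672754 245.8680546 ]
[286.25612682 198.99110926] [218.06098862 220.56325787]
[274.29082771 204.43204446] [216.49313528 203.71269392]
```

step_arm(
  rows=[
    [[1,4,-1.3,0,0,0,0.8],[1,4,-1.3,0,0,0,0],[1,2,-0.8,0,0,0,0],[1,0,0,-5,0,0,0],[1,0,0,-5,0,0,0],[1,0,0,-5,0,0,0],[1,0,0,-5,0,0,0],[1,0,0,0,0,0,0]],
  ],
)

```text
clock: 4.92
tool_pos: [0.6437, 0.0818, 0.1425]
orientation: [-89.5, 0.1, 90.2]
force: [0.6, -0.2, 0.9]
opening: 0.0878
```

```bash
python3 - <<'E'
from h import *
o=ctrl.get_obs();print(o['tool_pos'])
snap('side','d4'); a=snap('wrist','w4'); print(np.array(px('w4',(.646,.0795,.106)))/.7, px('d4',(.646,.0795,.106)))
b=cv2.imread('pics/d4.png')[100:310,120:400]
cv2.imwrite('pics/c4.png',np.vstack([cv2.resize(b,(640,480))[:290],cv2.resize(a,(640,480))[:300]]))
E
```

```text
[0.64368035 0.08176422 0.14250519]
[404.7833817  329.32178966] (np.float64(216.50658452124804), np.float64(203.22127035772988))
```

View pics/c4.png

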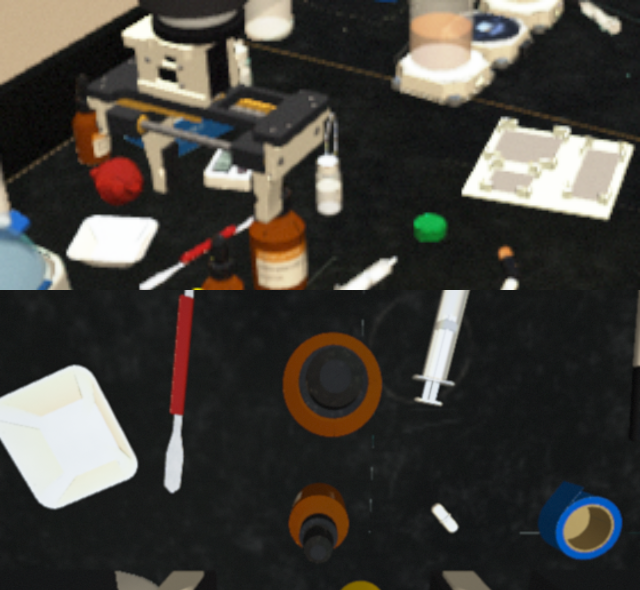

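step_arm(
  rows=[
    [[1,0.3,-0.3,-3.7,0,0,0],[1,0,0,-3.6,0,0,0],[1,0,0,0,0,0,0],[-1,0,0,0,0,0,0],[-1,0,0,0,0,0,0],[-1,0,0,0,0,0,0],[-1,0,0,0,0,0,0],[-1,0,0,0,0,0,0],[-1,0,0,0,0,0,0]],
  ],
)

```text
clock: 6.15
tool_pos: [0.6493, 0.0793, 0.0735]
orientation: [-90.0, 0.0, 90.2]
force: [-0.2, 0.0, -1.1]
opening: 0.0329
```

step_arm(
  rows=[
    [[-1,0,0,0,0,0,0],[-1,0,0,0,0,0,0],[-1,0,0,0,0,0,0]],
  ],
)

```text
clock: 6.52
tool_pos: [0.6493, 0.0794, 0.0734]
orientation: [-90.0, 0.0, 90.2]
force: [0.9, -1.1, -1.8]
opening: 0.0204
```

step_arm(
  rows=[
    [[-1,0,0,2,0,0,0],[-1,0,0,4,0,0,0],[-1,0,0,5,0,0,0],[-1,0,0,5,0,0,0],[-1,0,0,2,0,0,0],[-1,-1.9,3.8,0,0,0,0],[-1,-1.9,3.8,0,0,0,-1],[-1,-1.9,3.8,0,0,0,-1],[-1,-1.9,3.8,0,0,0,-1],[-1,-1.9,3.9,0,0,0,0],[-1,0,0,0,0,0,0],[-1,0,0,0,0,0,0]],
  ],
)

```text
clock: 8.02
tool_pos: [0.5542, 0.2704, 0.2535]
orientation: [-90.0, 0.0, 87.2]
force: [1.1, -0.7, -1.0]
opening: 0.02
```

step_arm(
  rows=[
    [[-1,0,0,-5,0,0,0],[-1,0,0,-5,0,0,0],[-1,0,0,-4,0,0,0],[-1,0,0,-2,0,0,0],[-1,0,0,-1,0,0,0],[-1,0,0,-0.3,0,0,0],[-1,0,0,0,0,0,0],[-1,0,0,0,0,0,0]],
  ],
)

```text
clock: 9.02
tool_pos: [0.5549, 0.2707, 0.0816]
orientation: [-90.1, -0.1, 87.2]
force: [-0.0, 0.7, -0.0]
opening: 0.0203
```

Now release, rise, and head toward the tape (at 461, 87).

step_arm(
  rows=[
    [[-1,0,0,-0.15,0,0,0],[0.3,0,0,0,0,0,0],[0.3,0,0,0,0,0,0],[0.3,0,0,0,0,0,0],[0.3,0,0,0,0,0,0],[0.3,0,0,2,0,0,0],[0.6,0,0,4,0,0,0],[0.6,0,0,4,0,0,0],[0.6,0,0,2,0,0,0],[0.6,-2,-5,0,0,0,1],[0.6,-2,-5,0,0,0,1],[0.6,-2,-5,0,0,0,1]],
  ],
)

```text
clock: 10.52
tool_pos: [0.4935, 0.119, 0.1991]
orientation: [-90.0, -0.0, 90.3]
force: [0.7, -0.2, 0.5]
opening: 0.0703
```

```bash
python3 - <<'E'
from h import *
o=ctrl.get_obs();print(o['tool_pos'],o['orientation'],o['opening'])
snap('side','d5'); a=snap('wrist','w5')
b=cv2.imread('pics/d5.png')[170:380,100:380]
cv2.imwrite('pics/c5.png',np.vstack([cv2.resize(b,(640,480))[100:400],cv2.resize(a,(640,480))[:300]]))
E
```

```text
[0.49353261 0.11901077 0.19908066] [-9.00089127e+01 -6.97195146e-04  9.02587204e+01] 0.07027824521472126
```

View pics/c5.png

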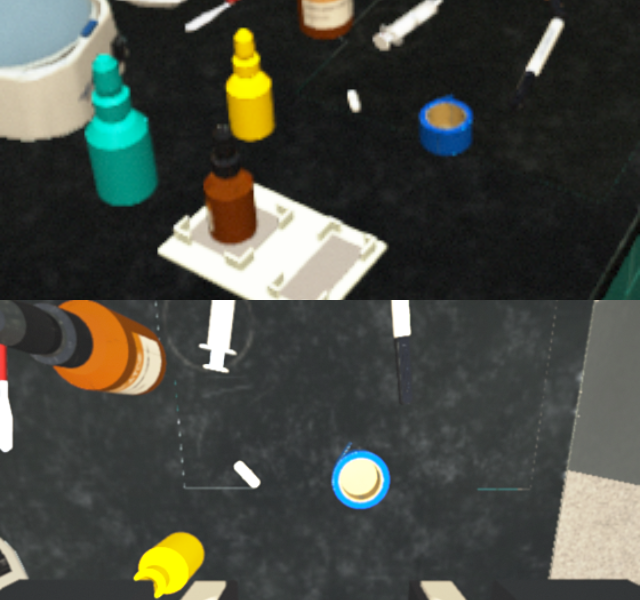

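```bash
python3 - <<'E'
from h import *
print('tape',at('w5',315,157.5,.025), 'flange',at('w5',191,44,.009))
print('drop foot', at('d5',100+232*.4375,170+(230+100)*.4375,.006),'teat',at('d5',100+220*.4375,170+(128+100)*.4375,.112))
E
```

```text
tape [460.784363    89.12874621  25.        ] flange [571.96397381  -8.71866999   9.        ]
drop foot [555.42841075 272.41530514   6.        ] teat [554.62688248 271.99648267 112.        ]
```

step_arm(
  rows=[
    [[0.6,-1.7,-1.6,0,0,0,0],[0.6,-1.6,-1.5,-3,0,0,0],[0.6,0,0,-5,0,0,0],[0.6,0,0,-5,0,0,0],[0.6,0,0,-3.6,0,0,0],[0.6,0,0,-2,0,0,0],[0.6,0,0,-1,0,0,0],[-1,0,0,0,0,0,0],[-1,0,0,0,0,0,0],[-1,0,0,0,0,0,0],[-1,0,0,0,0,0,0]],
  ],
)

```text
clock: 12.0
tool_pos: [0.4619, 0.0897, 0.0039]
orientation: [-90.1, -0.0, 90.2]
force: [-1.0, 0.4, 6.3]
opening: 0.0445
```

step_arm(
  rows=[
    [[-1,0,0,0,0,0,0],[-1,0,0,2,0,0,0],[-1,0,0,5,0,0,0],[-1,0.7,-4.9,4,0,0,1],[-1,0.8,-5,0,0,0,1],[-1,0.8,-5,0,0,0,1],[-1,0.8,-5,0,0,0,1],[-1,0.8,-5,0,0,0,1],[-1,0.7,-5,0,0,0,1],[-1,0.7,-5,0,0,0,1],[-1,0.7,-5,0,0,0,1],[-1,0.7,-4.7,0,0,0,1.3]],
  ],
)

```text
clock: 13.5
tool_pos: [0.5281, -0.3575, 0.1124]
orientation: [-90.0, -0.0, 99.5]
force: [0.8, 0.2, -0.5]
opening: 0.0444
```

step_arm(
  rows=[
    [[-1,0,0,0,0,0,0],[-1,0,0,0,0,0,0]],
  ],
)

```text
clock: 13.75
tool_pos: [0.5276, -0.3557, 0.112]
orientation: [-90.0, -0.0, 99.4]
force: [-0.2, 0.7, -0.4]
opening: 0.0447
```

step_arm(
  rows=[
    [[-1,0.1,0,-4,0,0,0],[-1,0,0,-4,0,0,0],[-1,0,0,-1.5,0,0,0],[-1,0,0,-0.6,0,0,0],[-1,0,0,0,0,0,0],[0.25,0,0,0,0,0,0],[0.25,0,0,0,0,0,0],[0.25,0,0,0,0,0,0],[0.25,0,0,3,0,0,0],[0.25,0,0,4,0,0,0],[0.25,0,0,5,0,0,0],[0.25,0,3,4,0,0,0]],
  ],
)

```text
clock: 15.25
tool_pos: [0.5294, -0.3268, 0.1735]
orientation: [-90.1, 0.1, 99.4]
force: [0.6, 0.4, -0.8]
opening: 0.0546
```

step_arm(
  rows=[
    [[0.25,-0.4,5,3,0,0,5],[0,-1,5,3,0,0,6],[0,-1,5,0,0,0,6],[0,-1,4.5,0,0,0,6],[0,0,0,0,0,0,0]],
  ],
)

```text
clock: 15.88
tool_pos: [0.4948, -0.1285, 0.2323]
orientation: [-90.1, 0.0, 122.8]
force: [-0.5, -2.0, -0.4]
opening: 0.0437
```

```bash
python3 - <<'E'
from h import *
o=ctrl.get_obs();print(o['tool_pos'],o['orientation'],o['opening'])
a=snap('wrist','w6')
cv2.imwrite('pics/w6b.png',cv2.resize(a,(800,600),interpolation=cv2.INTER_CUBIC))
E
```

```text
[ 0.49475468 -0.12847632  0.23225797] [-9.01016975e+01  2.56889226e-02  1.22755191e+02] 0.04370976692857184
```

View pics/w6b.png

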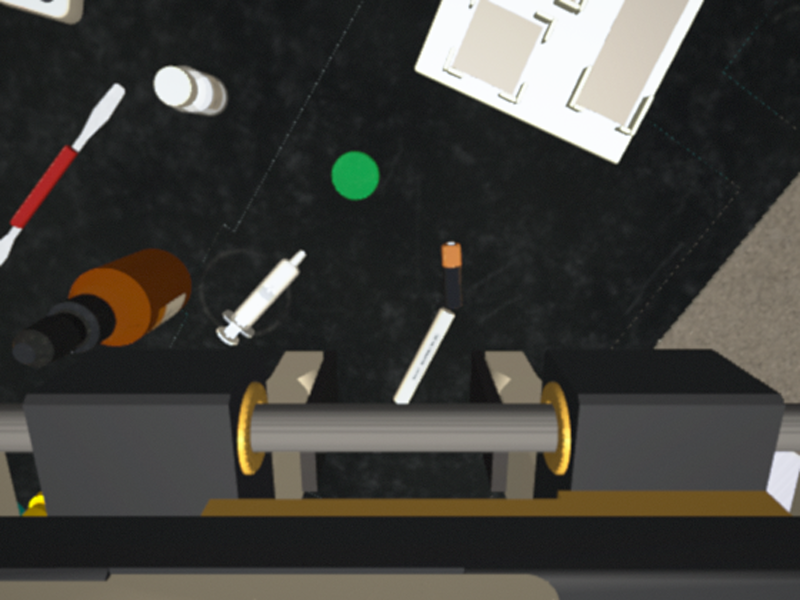

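```bash
python3 - <<'E'
from h import *
a=A('w6',452,243,.008);b=A('w6',454,308,.008);print('bat',a,b,(a+b)/2,np.linalg.norm(a-b),np.degrees(np.arctan2(*(b-a)[1::-1])))
print('vial',A('w6',174,89,.062),A('w6',212,95,.0))
a=A('w6',303,253,.009);b=A('w6',228,338,.009);print('syr',a,b,(a+b)/2,np.linalg.norm(a-b),np.degrees(np.arctan2(*(b-a)[1::-1])))
E
```

```text
bat [ 467.78561705 -151.66415469    8.        ] [ 437.85426858 -110.48533996    8.        ] [ 452.81994281 -131.07474733    8.        ] 50.90756726020908 126.01200845323213
vial [ 667.74093412 -144.25177454   62.        ] [ 668.41590901 -146.38900502    0.        ]
syr [557.41575647 -85.05582874   9.        ] [573.17291723   5.84253067   9.        ] [565.29433685 -39.60664903   9.        ] 92.25399643298776 80.16555170300181
```

step_arm(
  rows=[
    [[0,-2.1,-0.1,0,0,0,3.2],[0,-2.1,-0.15,-3,0,0,0],[0,0,0,-5,0,0,0],[0,0,0,-5,0,0,0],[0,0,0,-5,0,0,0],[0,0,0,-3,0,0,0],[0,0,0,-1.5,0,0,0],[0,0,0,-0.5,0,0,0],[-1,0,0,0,0,0,0],[-1,0,0,0,0,0,0],[-1,0,0,0,0,0,0],[-1,0,0,0,0,0,0]],
  ],
)

```text
clock: 17.42
tool_pos: [0.4536, -0.1333, 0.0018]
orientation: [-90.0, 0.0, 125.7]
force: [-0.9, 0.3, 3.1]
opening: 0.0137
```

step_arm(
  rows=[
    [[-1,0,0,0,0,0,0]],
  ],
)

```text
clock: 17.55
tool_pos: [0.4536, -0.1333, 0.0018]
orientation: [-90.0, 0.0, 125.7]
force: [0.1, -0.1, 3.7]
opening: 0.0137
```

```bash
python3 - <<'E'
from h import *
def c(u,v): return 145+u/3.8,140+v/3.8
for p in [(190,108),(112,75),(306,58)]: print('box',at('d0',*c(*p),0).round(0))
print('box top',at('d0',*c(308,0),.08).round(0))
for z in (.07,.09): 
  f,cx,cy,R,t=P('w4'); s=.875
  print('big',at('w4',332*s,94*s,z).round(0), at('w4',283*s,94*s,z).round(0),at('w4',381*s,94*s,z).round(0))
print(at('w4',333*s,88*s,.151))
print('w6 barrel front',A('w6',290,262,.009),'flange',A('w6',240,325,.009))
E
```

```text
box [ 888. -158.    0.]
box [ 966. -170.    0.]
box [ 857. -256.    0.]
box top [ 815. -205.   80.]
big [642.  -4.  70.] [668.  -4.  70.] [616.  -4.  70.]
big [642.  -3.  90.] [666.  -3.  90.] [618.  -3.  90.]
[643.47012194  -1.53225168 151.        ]
w6 barrel front [562.21461464 -73.76542385   9.        ] flange [570.31844527  -8.8476575    9.        ]
```

step_arm(
  rows=[
    [[-0.3,0,0,0,0,0,0],[-0.3,0,0,0,0,0,0],[-0.3,0,0,0,0,0,0],[-0.3,0,0,4,0,0,0],[0,0,0,5,0,0,-4],[0,0,0,5,0,0,-6],[0,2.2,1.2,3,0,0,-6],[0,2.2,1.2,0,0,0,-6],[0,2.2,1.2,0,0,0,-6],[0,2.2,2,0,0,0,-6],[0,2,2,0,0,0,-6],[0,0,0,0,0,0,-6.7]],
  ],
)

```text
clock: 19.05
tool_pos: [0.5623, -0.056, 0.1707]
orientation: [-90.0, 0.0, 78.9]
force: [-0.9, 0.7, 0.6]
opening: 0.0439
```

step_arm(
  rows=[
    [[0,-0.1,-0.5,-3,0,0,0],[0,0,0,-4,0,0,0],[0,0,0,-2,0,0,0],[0,0,0,-1,0,0,0],[0,0,0,-1,0,0,0],[0,0,0,0,0,0,0]],
  ],
)

```text
clock: 19.8
tool_pos: [0.5601, -0.0623, 0.0611]
orientation: [-90.0, 0.0, 79.0]
force: [0.3, -0.6, 0.6]
opening: 0.0439
```

```bash
python3 - <<'E'
from h import *
o=ctrl.get_obs();print(o['tool_pos'],o['orientation'],o['opening'],o['force'])
a=snap('wrist','w7');snap('side','d7')
b=cv2.imread('pics/d7.png')[120:330,190:400]
cv2.imwrite('pics/c7.png',np.hstack([cv2.resize(a,(520,390)),cv2.resize(b,(280,280))[:390] if 0 else cv2.copyMakeBorder(cv2.resize(b,(280,280)),0,110,0,0,cv2.BORDER_CONSTANT)]))
E
```

```text
[ 0.56010325 -0.06225721  0.06110597] [-8.99719746e+01  1.14925655e-02  7.89954715e+01] 0.043924110414330926 [ 0.31895177 -0.58193465  0.63990469]
```

View pics/c7.png

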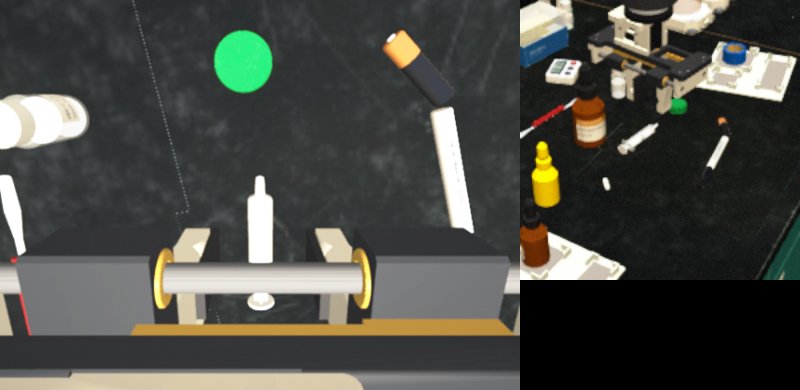

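step_arm(
  rows=[
    [[0,0,0,-2,0,0,0],[0,0,0,-2,0,0,0],[0,0,0,-1.3,0,0,0],[0,0,0,-0.6,0,0,0],[-1,0,0,0,0,0,0],[-1,0,0,0,0,0,0],[-1,0,0,0,0,0,0],[-1,0,0,0,0,0,0],[-1,0,0,1,0,0,0],[-1,0,0,3,0,0,0],[-1,0,0,5,0,0,0],[-1,0,0,2,0,0,0]],
  ],
)

```text
clock: 21.4
tool_pos: [0.5617, -0.0621, 0.1161]
orientation: [-90.2, -0.1, 79.0]
force: [-0.7, -0.5, -1.1]
opening: 0.0157
```

step_arm(
  rows=[
    [[-1,-1.7,-4.2,0,0,0,3],[-1,-1.7,-4.2,0,0,0,3],[-1,-1.7,-4.2,0,0,0,3],[-1,-1.7,-4.3,0,0,0,3],[-1,-1.7,-4.3,0,0,0,3],[-1,-1.7,-4.3,0,0,0,3],[-1,-1.5,-4.2,0,0,0,2.5],[-1,0,0,0,0,0,0],[-1,0,0,0,0,0,0]],
  ],
)

```text
clock: 22.52
tool_pos: [0.443, -0.3593, 0.1127]
orientation: [-90.0, -0.0, 99.4]
force: [-0.1, 0.4, -0.1]
opening: 0.016
```

step_arm(
  rows=[
    [[-1,0.1,0,-4,0,0,0],[-1,0,0,-4,0,0,0],[-1,0,0,-1.7,0,0,0],[-1,0,0,-0.6,0,0,0],[-1,0,0,0,0,0,0],[-0.3,0,0,0,0,0,0],[-0.3,0,0,0,0,0,0],[-0.3,0,0,0,0,0,0],[-0.3,0,0,3,0,0,0],[-0.3,0,0,4,0,0,0],[0.2,0,0,5,0,0,0],[0.2,2,2,3,0,0,-2]],
  ],
)

```text
clock: 24.02
tool_pos: [0.4643, -0.3402, 0.1623]
orientation: [-90.1, 0.1, 97.3]
force: [0.6, -0.0, -0.5]
opening: 0.0452
```

step_arm(
  rows=[
    [[0.2,4,4,0,0,0,-2],[0.2,4,4,0,0,0,-2],[0.2,4,4,0,0,0,-2],[0.2,4,4,0,0,0,-2],[0.2,4.3,3.4,0,0,0,0],[0.2,0,0,0,0,0,0]],
  ],
)

```text
clock: 24.78
tool_pos: [0.6696, -0.1426, 0.1584]
orientation: [-90.0, 0.0, 89.7]
force: [-1.6, -0.5, -0.5]
opening: 0.0527
```

step_arm(
  rows=[
    [[0.2,-0.2,-0.3,0,0,0,0],[0.2,0,0,-4,0,0,0],[0.2,0,0,-5,0,0,0],[0.2,0,0,-4.2,0,0,0],[0.2,0,0,0,0,0,0],[-1,0,0,0,0,0,0],[-1,0,0,0,0,0,0],[-1,0,0,0,0,0,0],[-1,0,0,0,0,0,0],[-1,0,0,0,0,0,0]],
  ],
)

```text
clock: 26.02
tool_pos: [0.6662, -0.1483, 0.029]
orientation: [-90.1, 0.0, 89.5]
force: [-0.7, 1.3, 6.4]
opening: 0.0265
```

step_arm(
  rows=[
    [[-1,0,0,3,0,0,0],[-1,0,0,5,0,0,0],[-1,-3,-2.7,0,0,0,0],[-1,-4,-3.6,0,0,0,0],[-1,-4,-3.6,0,0,0,0],[-1,-3.9,-3.4,0,0,0,0],[-1,0,0,0,0,0,0],[-1,0,0,0,0,0,0]],
  ],
)

```text
clock: 27.02
tool_pos: [0.5166, -0.2814, 0.1079]
orientation: [-90.1, 0.0, 89.5]
force: [-0.1, 0.6, 1.8]
opening: 0.0264
```

step_arm(
  rows=[
    [[-1,0,0,-4,0,0,0],[-1,0,0,-2.6,0,0,0],[-1,0,0,-0.6,0,0,0],[-1,0,0,0,0,0,0],[-0.2,0,0,0,0,0,0],[-0.2,0,0,0,0,0,0],[-0.2,0,0,0,0,0,0],[-0.2,0,0,3,0,0,0],[-0.2,0,0,5,0,0,0],[0,0,0,6,0,0,0],[0,-1.5,3,6,0,0,0],[0,-1.5,3,6,0,0,0]],
  ],
)

```text
clock: 28.52
tool_pos: [0.4883, -0.2263, 0.2863]
orientation: [-90.0, -0.0, 89.4]
force: [1.1, 0.1, 0.9]
opening: 0.0436
```

```bash
python3 - <<'E'
from h import *
o=ctrl.get_obs();print(o['clock'],o['tool_pos'],o['orientation'],o['opening'])
a=snap('wrist','w8')
cv2.imwrite('pics/w8b.png',cv2.resize(a,(800,600),interpolation=cv2.INTER_CUBIC)[:420])
E
```

```text
28.525 [ 0.48826015 -0.22625029  0.2862797 ] [-9.00123848e+01 -2.50316551e-03  8.94454414e+01] 0.04356457480446796
```

View pics/w8b.png

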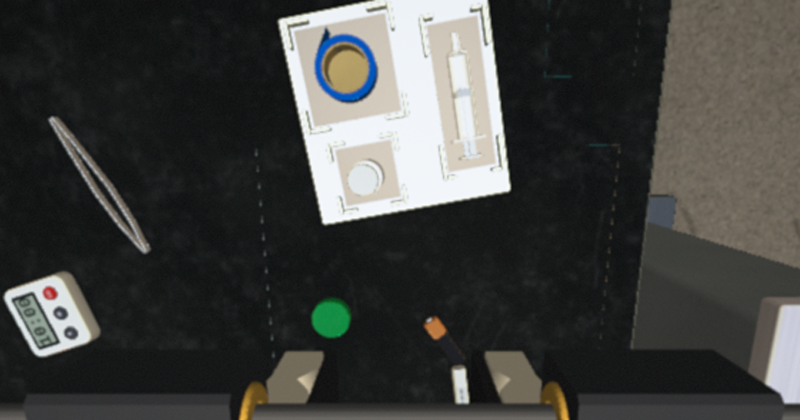

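```bash
python3 - <<'E'
from h import *
y=np.radians(9.5);r=np.array([[np.cos(y),np.sin(y)],[-np.sin(y),np.cos(y)]])
for n,u,v,z in[('tape',347,68,.031),('vial',365,178,.068),('sA',455,33,.0155),('sB',470,160,.0155)]:
  q=A('w8',u,v,z)[:2];print(n,q.round(1),(r@(q-[490.9,-328.2])).round(1))
a=A('w8',432,321,.008);b=A('w8',461,364,.008);print('bat',a,b,np.degrees(np.arctan2(*(b-a)[1::-1])))
E
```

```text
tape [ 529.5 -355.9] [ 33.5 -33.7]
vial [ 515.9 -278.6] [32.8 44.8]
sA [ 448.9 -381.6] [-50.3 -45.7]
sB [ 435.2 -288.9] [-48.5  47.9]
bat [ 464.34839077 -150.37450391    8.        ] [ 437.67960999 -108.78165247    8.        ] 122.66745036532828
```

step_arm(
  rows=[
    [[0,0.6,4.6,0,0,0,-1],[0,0.6,4.6,0,0,0,-1],[0,0.6,4.6,0,0,0,0],[0,0.6,4.6,0,0,0,0],[0,0.6,4.6,0,0,0,0],[0,0.6,4.6,0,0,0,0],[0,0.6,4.6,0,0,0,0],[0,0.6,4.6,0,0,0,0],[0,0.6,4.6,0,0,0,0],[0,0.6,4.6,0,0,0,0],[0,0.7,3.7,0,0,0,0],[0,0,0,0,0,0,0]],
  ],
)

```text
clock: 30.08
tool_pos: [0.556, 0.2726, 0.2834]
orientation: [-89.9, 0.0, 87.6]
force: [0.2, -0.5, -0.9]
opening: 0.0436
```

step_arm(
  rows=[
    [[0,-0.1,-0.1,-5,0,0,0],[0,0,0,-5,0,0,0],[0,0,0,-5,0,0,0],[0,0,0,-5,0,0,0],[0,0,0,-0.3,0,0,0],[-1,0,0,0,0,0,0],[-1,0,0,0,0,0,0],[-1,0,0,0,0,0,0],[-1,0,0,0,0,0,0],[-1,0,0,0,0,0,0]],
  ],
)

```text
clock: 31.32
tool_pos: [0.5559, 0.27, 0.0834]
orientation: [-90.1, -0.1, 87.5]
force: [-1.8, 0.3, 8.0]
opening: 0.0191
```

step_arm(
  rows=[
    [[-1,0,0,2,0,0,0],[-1,0,0,4,0,0,0],[-1,0,-3,0,0,0,0],[-1,0,-4,0,0,0,0],[-1,0,-4,0,0,0,0],[-1,0,-3,0,0,0,0],[-1,0,-1,0,0,0,0],[-1,0,0,0,0,0,0],[-1,0,0,0,0,0,0]],
  ],
)

```text
clock: 32.45
tool_pos: [0.5552, 0.1201, 0.1416]
orientation: [-90.0, -0.0, 87.5]
force: [0.9, 0.5, -0.1]
opening: 0.0196
```

step_arm(
  rows=[
    [[-1,0,0,-3,0,0,0],[-1,0,0,-2.4,0,0,0],[-1,0,0,-0.9,0,0,0],[-1,0,0,0,0,0,0],[-1,0,0,-0.1,0,0,0],[0,0,0,0,0,0,0],[0,0,0,0,0,0,0],[0,0,0,0,0,0,0],[0,0,0,0,0,0,0],[0,0,0,3,0,0,0],[0,0,0,5,0,0,0],[0,0,0,5,0,0,0]],
  ],
)

```text
clock: 33.95
tool_pos: [0.5547, 0.1191, 0.2088]
orientation: [-90.0, 0.0, 87.5]
force: [0.7, 0.6, 0.1]
opening: 0.0437
```

step_arm(
  rows=[
    [[0,-1,-3.5,0,0,0,4],[0,-1.5,-3.5,0,0,0,5],[0,-1.5,-3.5,0,0,0,5],[0,-1.5,-3.5,0,0,0,5],[0,-1.5,-3.5,0,0,0,5],[0,-1.5,-3.5,0,0,0,5],[0,-1.5,-3.5,0,0,0,5],[0,-0.2,-0.6,0,0,0,3],[0,0,0,0,0,0,0]],
  ],
)

```text
clock: 35.08
tool_pos: [0.4527, -0.1322, 0.2076]
orientation: [-90.0, 0.0, 124.4]
force: [0.3, -0.0, 0.4]
opening: 0.0436
```

step_arm(
  rows=[
    [[0,0,0.2,-5,0,0,0],[0,0,0,-5,0,0,0],[0,0,0,-5,0,0,0],[0,0,0,-3,0,0,0],[0,0,0,-2,0,0,0],[0,0,0,-0.6,0,0,0],[-1,0,0,0,0,0,0],[-1,0,0,0,0,0,0],[-1,0,0,0,0,0,0],[-1,0,0,0,0,0,0],[-1,0,0,0,0,0,0]],
  ],
)

```text
clock: 36.45
tool_pos: [0.4533, -0.1296, 0.0019]
orientation: [-90.0, 0.0, 124.5]
force: [-1.1, 1.9, 5.6]
opening: 0.0138
```

step_arm(
  rows=[
    [[-1,0,0,2,0,0,0],[-1,0,0,5,0,0,0],[-1,0,0,5,0,0,0],[-1,0,0,5,0,0,-2],[-1,0,0,3,0,0,-5],[-1,0.2,5,0,0,0,-5],[-1,0.2,5,0,0,0,-5],[-1,0.2,5,0,0,0,-5],[-1,0.2,5,0,0,0,-5],[-1,0.2,5,0,0,0,-5],[-1,0.2,5,0,0,0,-5],[-1,0.2,5,0,0,0,0]],
  ],
)

```text
clock: 37.95
tool_pos: [0.4666, 0.2219, 0.2014]
orientation: [-90.0, -0.0, 87.4]
force: [0.7, -0.5, -0.3]
opening: 0.0137
```

step_arm(
  rows=[
    [[-1,0.2,4,0,0,0,0],[-1,0,1.5,0,0,0,0],[-1,0,0,0,0,0,0],[-1,0,0,0,0,0,0]],
  ],
)

```text
clock: 38.45
tool_pos: [0.4688, 0.2744, 0.2014]
orientation: [-90.0, 0.0, 87.5]
force: [0.9, -0.3, -0.2]
opening: 0.0141
```

step_arm(
  rows=[
    [[-1,0,0.1,-5,0,0,0],[-1,0,0,-5,0,0,0],[-1,0,0,-5,0,0,0],[-1,0,0,-3,0,0,0],[-1,0,0,-1.2,0,0,0],[-1,0,0,0,0,0,0],[-0.3,0,0,0,0,0,0],[-0.3,0,0,0,0,0,0],[-0.3,0,0,0,0,0,0],[-0.3,0,0,3,0,0,0],[-0.3,0,0,5,0,0,0],[0,0,0,5,0,0,0]],
  ],
)

```text
clock: 39.95
tool_pos: [0.4687, 0.2761, 0.141]
orientation: [-90.0, 0.0, 87.5]
force: [1.3, 0.7, 0.1]
opening: 0.0362
```

step_arm(
  rows=[
    [[0,0,0,5,0,0,0],[0,2.1,-3.9,2,0,0,0],[0,2.1,-3.9,0,0,0,0],[0,2.1,-3.9,0,0,0,0],[0,2.1,-3.8,0,0,0,0],[0,0,0,0,0,0,0],[0,0,0,0,0,0,0]],
  ],
)

```text
clock: 40.83
tool_pos: [0.5528, 0.1212, 0.2095]
orientation: [-90.0, -0.0, 87.5]
force: [0.2, -0.8, 0.3]
opening: 0.044
```

```bash
python3 - <<'E'
from h import *
o=ctrl.get_obs();print(o['clock'],o['tool_pos'],o['orientation'],o['opening'])
a=snap('wrist','w9');snap('side','d9')
b=cv2.imread('pics/d9.png')[200:380,130:370]
print(np.array(px('w9',(.555,.119,.106))))
cv2.imwrite('pics/c9.png',np.hstack([cv2.resize(a,(400,300)),cv2.resize(b,(400,300))]))
E
```

```text
40.825 [0.55279504 0.12121679 0.20950774] [-8.99975825e+01 -1.01817047e-02  8.74519910e+01] 0.044043758783579974
[280.39341799 202.12734813]
```

View pics/c9.png

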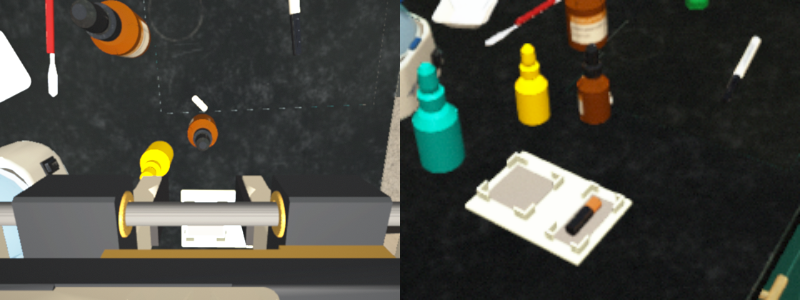

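step_arm(
  rows=[
    [[0,0.2,-0.2,-4,0,0,0],[0,0,0,-5,0,0,0],[0,0,0,-4.2,0,0,0],[0,0,0,0,0,0,0],[-1,0,0,0,0,0,0],[-1,0,0,0,0,0,0],[-1,0,0,0,0,0,0],[-1,0,0,0,0,0,0],[-1,0,0,0,0,0,0]],
  ],
)

```text
clock: 42.05
tool_pos: [0.556, 0.1196, 0.0789]
orientation: [-90.1, -0.1, 87.5]
force: [-0.6, 1.1, 7.1]
opening: 0.019
```

step_arm(
  rows=[
    [[-1,0,0,2,0,0,0],[-1,0,0,4,0,0,0],[-1,0,3.5,0,0,0,0],[-1,0,4,0,0,0,0],[-1,0,4,0,0,0,0],[-1,0,3,0,0,0,0],[-1,0,0.6,0,0,0,0],[-1,0,0,0,0,0,0],[-1,0,0,0,0,0,0]],
  ],
)

```text
clock: 43.18
tool_pos: [0.5548, 0.2694, 0.1375]
orientation: [-90.0, 0.0, 87.5]
force: [-0.9, -0.6, -0.4]
opening: 0.0182
```

step_arm(
  rows=[
    [[-1,0,0.1,-2.5,0,0,0],[-1,0,0,-2,0,0,0],[-1,0,0,-0.7,0,0,0],[-1,0,0,-0.1,0,0,0],[-1,0,0,0,0,0,0],[0,0,0,0,0,0,0],[0,0,0,0,0,0,0],[0,0,0,0,0,0,0],[0,0,0,0,0,0,0],[0,0,0,3,0,0,0],[0,0,0,5,0,0,0],[0,0,0,5,0,0,0]],
  ],
)

```text
clock: 44.68
tool_pos: [0.5547, 0.2711, 0.2157]
orientation: [-90.0, 0.0, 87.5]
force: [0.7, 1.1, -0.4]
opening: 0.0439
```

step_arm(
  rows=[
    [[0,0,0,5,0,0,0],[0,-1,-3,2,0,0,0],[0,-1,-5,0,0,0,0],[0,-1,-5,0,0,0,0],[0,-1,-5,0,0,0,0],[0,0,-4,0,0,0,0],[0,0,0,0,0,0,0],[0,0,0,0,0,0,0],[0,0,0,0,0,0,0]],
  ],
)

```text
clock: 45.8
tool_pos: [0.5151, 0.0521, 0.2843]
orientation: [-90.0, 0.0, 87.5]
force: [-0.2, 0.8, 0.3]
opening: 0.0435
```

```bash
python3 - <<'E'
from h import *
o=ctrl.get_obs();print(o['clock'],o['tool_pos'],o['orientation'],o['opening'],o['force'])
snap('scene','s10');snap('side','d10')
b=cv2.imread('pics/d10.png')
l=cv2.resize(b[235:365,145:285],(560,520)); r=cv2.resize(b[140:200,315:405],(240,160))
r=cv2.copyMakeBorder(r,0,360,0,0,cv2.BORDER_CONSTANT); cv2.imwrite('pics/c10.png',np.hstack([l,r]))
E
```

```text
45.8 [0.51505576 0.05206767 0.28430708] [-8.99870134e+01  3.00184726e-03  8.75447996e+01] 0.04353796178004981 [-0.18592716  0.82025001  0.26351181]
```

View pics/c10.png

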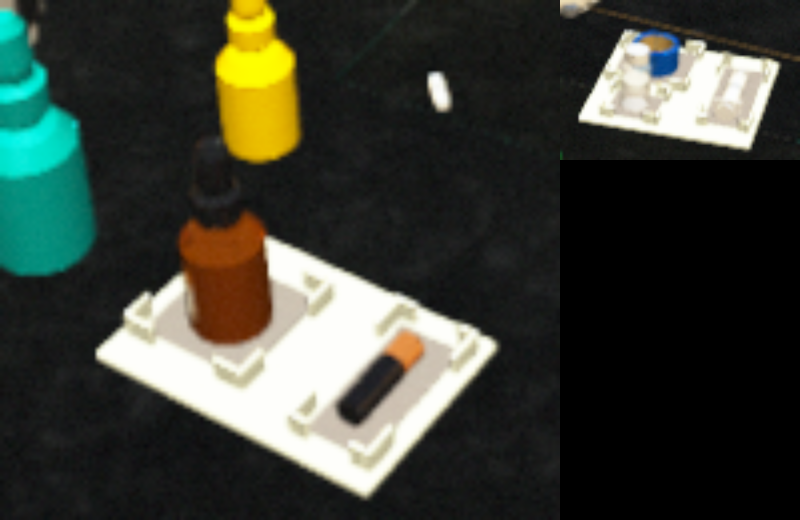

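```bash
python3 - <<'E'
from h import *
y=np.radians(-3.1);r=np.array([[np.cos(y),np.sin(y)],[-np.sin(y),np.cos(y)]])
for n,u,v,z in[('foot',231,326,.006),('teat',211,145,.112),('bA',348,410,.013),('bB',412,340,.013)]:
  q=at('d10',145+u/4,235+v/4,z)[:2];print(n,q.round(1),(r@(q-[517.2,272.7])).round(1))
ctrl.close_job()
E
```

```text
foot [550.3 275.7] [32.9  4.7]
teat [550.1 273.9] [32.7  3. ]
bA [472.6 297.4] [-45.9  22.2]
bB [470.1 249.6] [-45.8 -25.6]
the job is handed in; nothing more can be done
```

Both kits are made up and handed in at about 46 s of the 134 s allowed. The arm was clear of everything, and nothing fell or was knocked.

The last pictures measured these positions in tray x, y, in mm. All are inside the limits.

| Thing | Measured | Bay centre |
|---|---|---|
| Tape | 33.5, -33.7 | 34, -34 |
| Vial | 32.8, 44.8 | 34, 45 |
| Syringe | about -49, 1 | -51, 0 |
| Battery | about -46, -2 | -49, 0 |
| Dropper bottle | about 33, 4 | 37, 0 |

- **Orientation:** the syringe is about 1° off lengthwise and the battery is aligned. The dropper's foot and teat agree within 2 mm, so it stands upright. The vial and tape look upright and flat, judged by eye only.
- **Small disagreement:** the side camera puts the dropper about 5 mm from where the gripper let it go. That is within the 14 mm tolerance.
- **Order error, corrected:** I placed the dropper first, then saw that the gripper's body would have hit it while laying the battery. I moved it aside, placed the battery, and put it back.
- **Off-centre grip:** I gripped the syringe about 22 mm from its middle to stay clear of the larger brown bottle.

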